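# Clear the wick reservoir's deck and snap its filler cap shut

### The arm

A 6-joint arm with a two-finger parallel gripper is mounted at the origin on the work surface. World frame = base frame: x ahead of the robot, y to its left, z up, the work surface at z = 0. Lengths are in mm, angles in rad, forces in N, time in s.
With the tool pointing down it reaches from about 200 to 875 mm from the base axis. Payload 3.4 kg.
Tool frame: the origin (TCP) lies at the very end of the fingers, on their centre line; the grasp point (between the pads) lies 19 mm behind it; z points along the fingers, y is the direction in which the jaws open and shut (so a half turn about z gives the same grasp; the last joint's range is limited). The gripper opens to 94 mm and grips with 3 to 60 N. Pads are 16 mm wide; open, the fingers measure 119 mm over their backs; the gripper's body (75 mm by 177 mm) begins 78 mm behind the grasp point.
Start: joints at [-1.246, 0.276, 1.505, -0, 1.361, -0.121], TCP at [247.933, -518.84, 205.493] pointing down, gripper open.
Joint ranges: [-2.89, 2.89], [-0.75, 2.08], [0.22, 2.7], [-1.18, 4.32], [0.11, 2.71], [-2.7, 2.7]. Speed limits (rad/s): [2.57, 2.57, 3.14, 3.14, 3.14, 3.14].

### API

Orientations are given as a unit quaternion [x, y, z, w].
In Python, from cell import telemetry, viewer, arm gives the robot as it stands.
- The arm moves only by the shell command python3 -m pendant 'ROWS' [FORCE]. ROWS is JSON, a list of rows, each a list of 5 numbers: the opening, from 0 (shut) to 1 (fully open), then the shift along the world's x, y, z in m, then the turn about the world's z in rad. A call has 1 to 10 rows; each row is the pose to reach, as a shift and turn from the pose commanded when the call began; what a row does not reach only later rows make up. A row lasts 1/8 s, in which the tool goes at most 62.5 mm and 10.7 degrees, less where a joint would pass 70% of its speed; a pose out of reach is approached as far as the arm can. A call with a gripper value outside its range is refused whole. The fingers move at their own pace and stop on an object; FORCE is the grip in N (left out, the last holds). Time passes only in rows, so rows that repeat a pose let the fingers close. It gives the time, the measured TCP pose, the force and the opening at its end, in the units of the state.
- telemetry.sense(): the state, without advancing time (a new reading comes with each control period).
- viewer.get_image(name): name is "scene" or "side" or "wrist"; returns a dict with "image" (384x512x3 uint8, red, green, blue), "vfov" (degrees; the focal length in pixels is half the picture's height over the tangent of half this angle, whatever the lens; pixels are square), "cx", "cy" (the principal point, pixels), "k1" (the pictures are not rectified: a ray, as slopes to the right and down, at radius r is drawn at 1 + k1 r^2 times it, then the intrinsics apply), "view" (4x4, takes a point from world to camera coordinates). Camera axes: x right, y up, looking along -z (the intrinsics and any distortion apply to the point x, -y, -z); pixel columns grow to the right and rows downward; lengths in mm; the calibration is good to about 2 mm. A picture is of the moment at which its call begins. There is no depth.
- arm.close_job(): hands the job in, once; it reports no verdict.
The state is a dict: "time_s": time; "joint_pos": joint angles; "dq": joint speeds; "joint_torque": joint torques, N m; "tool_pos": TCP position; "eef_rot": TCP orientation; "force": force on the tool from outside, world axes, zero at the start; "ft_torque": the same for the moment, N m; "width": opening from 0.0 (shut) to 1.0 (fully open).
Only numpy, scipy, OpenCV 4.12 (cv2) and the standard library are available. Lean on these libraries where they do the work, as an engineer would, in place of code of your own. Each camera call takes 0.05 s, during which the arm holds its last target.

### The job

Make the wick-watering reservoir ready to carry pots and mosquito-tight: take the scraper block and with it sweep the four clay shards off the deck into the blue saucer at its end (do not touch the shards with the fingers), then stand the block back on the bench, clear of the reservoir. After that set the white knob cap over the filler neck and press it straight down until it clicks, and on past the click until it sits fully home on its collar. Finish with the fingers still on the cap, pressing it down firmly - do not let go at the end - and leave the other tools and pots where they are.

Things in the scene. Friction and masses are not known exactly. Their poses are not given: they have to be found in the camera images.
- reservoir: fixed slate-grey plastic wick-watering reservoir, a flat box 140 mm (its x) by 260 mm (its y) by 40 mm high; origin at the centre of its underside. The shards lie on its flat top, the deck, at y above -10 mm and within 50 mm of x = 0. The filler neck stands on the deck 85 mm towards -y, in a black collar 50 mm across and 3 mm high
- deck_edge (a point): middle of the deck's open +y edge, 130 mm from the reservoir's centre, 40 mm above the bench; shards swept along +y over this edge drop into the saucer
- neck (a point): axis of the filler neck at the collar's top face (the seat of the cap), 43 mm above the bench; z up. A grey stub 17 mm across and 13 mm high with four orange spring tongues round it, which give way inwards: they lean in to 25 mm across at the top and bulge to 31 mm across 8 mm above the seat. The collar is rigid. A cap up to about 3 mm off centre still goes on
- neck_top (a point): axis of the neck at the tips of the tongues, 18 mm above the seat. Pressing: the cap meets the tongues about 12 mm above its seat; the push rises to about 9 to 13 N at 9 mm, falls away as the bulges slip inside the lip, and with the cap about 4 mm above the seat they snap out over the lip (the click), pulling it down; it must still be pressed on to the collar
- saucer: the cobalt-blue open rectangular saucer, fixed against the +y end of the reservoir: 170 mm (its x) by 130 mm (its y), walls 4 mm thick and 25 mm high, floor 4 mm; origin at the centre of its underside, axes parallel to the reservoir's
- cap: the white loose plastic snap cap, 40 to 85 g, standing open side down on the bench: a round skirt 46 mm across and 24 mm high with a grip knob 30 mm across and 23 mm high on top (47 mm in all); origin at the centre of its underside, z up to the knob. Inside, a lip of 27 mm bore and 4 mm height at the bottom, a cavity 33 mm wide and 20 mm deep above the bench. Grip it by the knob; the fingertips can bear on the skirt's flat top, 24 mm above the underside
- scraper: the loose scraper block, 110 to 225 g, standing on its blade: black rubber blade 112 mm long (its x), 22 mm thick (its y) and 14 mm high under a beech block 108 mm by 30 mm by 48 mm, 62 mm high in all; origin at the centre of the blade's underside, z up. Grip it across the 30 mm
- shard1: a loose terracotta shard of about 24 by 22 by 10 mm, 12 g, lying on the reservoir's deck; origin at the centre of its underside
- shard2: a loose terracotta shard of about 24 by 22 by 10 mm, 12 g, lying on the reservoir's deck; origin at the centre of its underside
- shard3: a loose terracotta shard of about 24 by 22 by 10 mm, 12 g, lying on the reservoir's deck; origin at the centre of its underside
- shard4: a loose terracotta shard of about 24 by 22 by 10 mm, 12 g, lying on the reservoir's deck; origin at the centre of its underside
- root_pick: wooden root pick, 200 mm long, lying in front; a bystander, to be left where it is
- pliers: stainless pliers, 150 mm long, lying in front; a bystander, to be left where it is
- scoop: aluminium scoop, 185 mm long, 30 mm high, lying in front; a bystander, to be left where it is
- cream_pot: small cream clay pot, 84 mm across the rim, 70 mm high; a bystander, to be left where it is
- cobalt_pot: small cobalt clay pot, 76 mm across the rim, 62 mm high; a bystander, to be left where it is
- mister: plant mister, 68 mm across, 160 mm high; a bystander, to be left where it is
Things that resemble listed ones, but are neither listed nor needed, are in the scene too. Leave any orange look-alike of the scraper alone.

How it is judged (in metres and radians):
On the way, in this order (a step that is already met when the one before it is completed fails the run):
1. all four shards lie in the saucer while the scraper block is in the gripper (x of shard1 in the frame of saucer between -0.085 and 0.085 m and y of shard1 in the frame of saucer between -0.066 and 0.065 m and z of each of shard1, shard2, shard3, shard4 in the frame of saucer below 0.036 m and x of shard2 in the frame of saucer between -0.085 and 0.085 m and y of shard2 in the frame of saucer between -0.066 and 0.065 m and x of shard3 in the frame of saucer between -0.085 and 0.085 m and y of shard3 in the frame of saucer between -0.066 and 0.065 m and x of shard4 in the frame of saucer between -0.085 and 0.085 m and y of shard4 in the frame of saucer between -0.066 and 0.065 m and contact force between the fingers and scraper above 1 N), for 0.2 s.
2. the scraper block stands upright on the bench, let go, clear of the reservoir (height (world z) of scraper between -0.006 and 0.006 m and angle between scraper's own z axis and vertical below 0.15 rad and contact force between the fingers and scraper below 0.3 N and contact force between scraper and reservoir below 0.3 N and linear speed of scraper below 0.03 m/s), for 0.2 s.
3. the cap has passed the click and sits home on the collar (z of cap in the frame of neck below 0.002 m and horizontal distance between cap and neck below 0.004 m and angle between cap's own z axis and vertical below 0.1 rad), for 0.2 s.
At the end, for the whole second after the job is handed in: All shards in the saucer; the block upright on the bench, clear of fingers and reservoir; the cap home (underside within 2 mm of the collar, 4 mm of the neck axis, upright within 0.1 rad), fingers still on it and pressing it onto the reservoir with more than 5 N for the last second (all of step 2 and all of step 3 and x of shard1 in the frame of saucer between -0.085 and 0.085 m and y of shard1 in the frame of saucer between -0.066 and 0.065 m and z of each of shard1, shard2, shard3, shard4 in the frame of saucer below 0.036 m and x of shard2 in the frame of saucer between -0.085 and 0.085 m and y of shard2 in the frame of saucer between -0.066 and 0.065 m and x of shard3 in the frame of saucer between -0.085 and 0.085 m and y of shard3 in the frame of saucer between -0.066 and 0.065 m and x of shard4 in the frame of saucer between -0.085 and 0.085 m and y of shard4 in the frame of saucer between -0.066 and 0.065 m and contact force between cap and reservoir above 5 N and contact force between the fingers and cap above 3 N); the arm keeps its last pose, push and grip.
It fails at once if a shard is touched with the fingers (contact force between the fingers and shard1 above 0.5 N or contact force between the fingers and shard2 above 0.5 N or contact force between the fingers and shard3 above 0.5 N or contact force between the fingers and shard4 above 0.5 N).
It fails at once if a bystander is moved more than 20 mm (distance of any of root_pick, pliers, scoop, cream_pot, cobalt_pot, mister from where it was at the start of the episode above 0.02 m).
It also fails if it takes over 70 s, if anything falls off the work surface, if the arm or the gripper's body presses on something with over 40 N, if the wrist force passes 120 N, or if a joint passes its speed limit or range.

## Working session

There is one attempt and no reset: what is moved stays moved. The work goes in short steps, Python scripts to look and compute and a shell command to move; the robot and the scene stay as the last step left them, time stands still between calls to the robot, and variables do not carry over. Pictures are saved under pics/ and viewed, and the job is handed in when it is done.

```bash
ls; mkdir -p pics
python3 - <<'E'
from cell import telemetry, viewer, arm
import cv2
print(telemetry.sense())
for n in ["scene","side","wrist"]:
    d=viewer.get_image(n)
    cv2.imwrite(f"pics/{n}0.png",cv2.cvtColor(d["image"],cv2.COLOR_RGB2BGR))
    print(n,d["vfov"],d["cx"],d["cy"],d["k1"],d["view"])
E
```

```text
pics
{'time_s': 0.0, 'joint_pos': array([-1.24603791e+00,  2.76576186e-01,  1.50611683e+00,  1.34964879e-05,
        1.36067262e+00, -1.20986924e-01]), 'dq': array([ 0.00048407,  0.00216508,  0.0003004 , -0.00082673,  0.00166306,
        0.0005169 ]), 'joint_torque': array([ 1.67429302e-03, -4.04571927e+01, -2.37221324e+01,  7.04716332e-02,
        3.42634355e-02, -1.36374615e-04]), 'tool_pos': array([ 247.72757573, -518.28146466,  204.62195551]), 'eef_rot': array([ 9.75266451e-01,  2.21030686e-01, -8.36005979e-05, -8.82568162e-04]), 'force': array([-1.09563104, -0.32033416, -0.44113607]), 'ft_torque': array([-0.04734693, -0.04819275,  0.03597506]), 'width': 0.999937661872912}
scene 56.89997349590921 256.24327168376647 189.55340703104977 0.016003350472576047 [[-1.12281678e-01  9.93563856e-01  1.49562157e-02  5.28374424e+01]
 [-8.47051508e-01 -1.03571973e-01  5.21321963e-01  3.98940044e+02]
 [ 5.19515704e-01  4.58662197e-02  8.53228998e-01 -1.33949078e+03]
 [ 0.00000000e+00  0.00000000e+00  0.00000000e+00  1.00000000e+00]]
side 43.55390907566701 260.72862300808436 192.02890438037957 -0.10416504314339979 [[-8.14485880e-01 -5.79836756e-01 -2.00521409e-02  4.25617859e+02]
 [ 4.16798605e-01 -6.08812378e-01  6.75001045e-01 -2.56199083e+02]
 [-4.03598408e-01  5.41421116e-01  7.37544236e-01 -1.13340605e+03]
 [ 0.00000000e+00  0.00000000e+00  0.00000000e+00  1.00000000e+00]]
wrist 70.35333331542583 260.3486392305546 188.29223362391832 0.00012762336218312095 [[ 4.30606221e-01 -9.02539799e-01 -4.40220843e-04 -5.73726680e+02]
 [ 8.74300501e-01  4.17254070e-01 -2.47987248e-01  2.54218533e+01]
 [ 2.24002045e-01  1.06399967e-01  9.68763197e-01 -3.90661618e+02]
 [ 0.00000000e+00  0.00000000e+00  0.00000000e+00  1.00000000e+00]]
```

View pics/scene0.png

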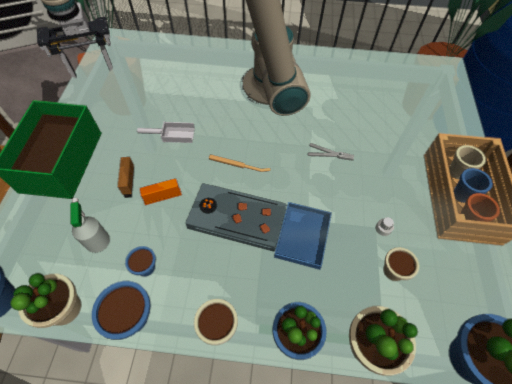

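View pics/side0.png

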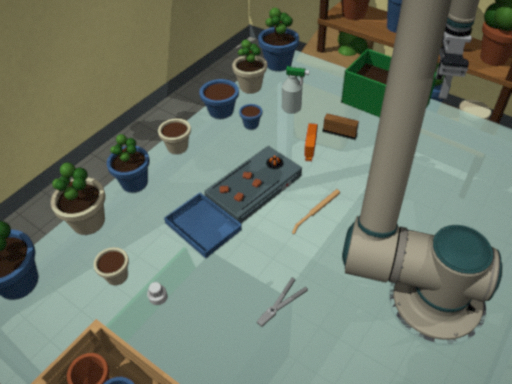

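View pics/wrist0.png

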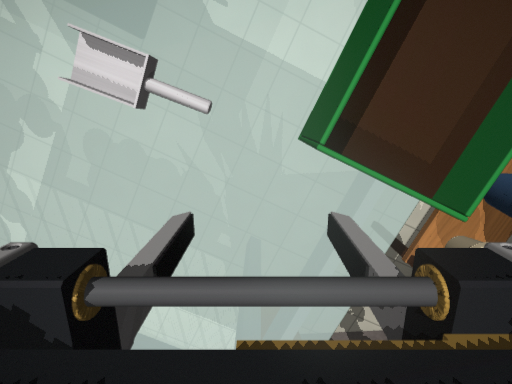

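The scene view shows the scraper (beech) near (125,176), the orange look-alike at (160,191), the neck at (208,205), four shards around (238–267, 205–227), the saucer at (303,235) and the cap at (386,226). I'll enlarge these next.

```bash
cat > h.py <<'E'
import numpy as np, cv2
from cell import telemetry, viewer, arm
def K(d):
    h,w=d["image"].shape[:2]; f=h/2/np.tan(np.radians(d["vfov"])/2)
    return f
def ray(d,u,v):
    f=K(d); x=(u-d["cx"])/f; y=(v-d["cy"])/f
    rd=np.hypot(x,y); r=rd
    for _ in range(30): r=rd/(1+d["k1"]*r*r)
    s=r/rd if rd>0 else 1
    V=np.array(d["view"]); R=V[:3,:3]; c=-R.T@V[:3,3]
    return c,R.T@np.array([x*s,-y*s,-1.])
def at(d,u,v,z):
    c,r=ray(d,u,v); return c+r*(z-c[2])/r[2]
def proj(d,p):
    V=np.array(d["view"]); q=V[:3,:3]@np.asarray(p,float)+V[:3,3]
    x,y=q[0]/-q[2],-q[1]/-q[2]; s=1+d["k1"]*(x*x+y*y); f=K(d)
    return d["cx"]+f*x*s, d["cy"]+f*y*s
def crop(d,x0,y0,x1,y1,k,name):
    im=cv2.cvtColor(d["image"],cv2.COLOR_RGB2BGR)[y0:y1,x0:x1]
    im=cv2.resize(im,None,fx=k,fy=k,interpolation=cv2.INTER_CUBIC)
    st=10
    for x in range((x0//st+1)*st,x1,st):
        cv2.line(im,((x-x0)*k,0),((x-x0)*k,6),(0,255,255),1)
        if x%20==0: cv2.putText(im,str(x),((x-x0)*k-10,18),0,.4,(0,0,255),1)
    for y in range((y0//st+1)*st,y1,st):
        cv2.line(im,(0,(y-y0)*k),(6,(y-y0)*k),(0,255,255),1)
        cv2.putText(im,str(y),(8,(y-y0)*k+4),0,.4,(0,0,255),1)
    cv2.imwrite("pics/"+name,im)
E
python3 - <<'E'
from h import *
d=viewer.get_image("scene"); s=viewer.get_image("side")
crop(d,105,145,205,215,8,"c1.png")
crop(d,180,175,340,275,5,"c2.png")
crop(d,360,200,430,250,8,"c3.png")
crop(s,290,90,390,170,7,"s1.png")
crop(s,160,140,310,260,5,"s2.png")
crop(s,130,270,190,315,8,"s3.png")
E
```

```text
(no output)
```

View pics/c1.png

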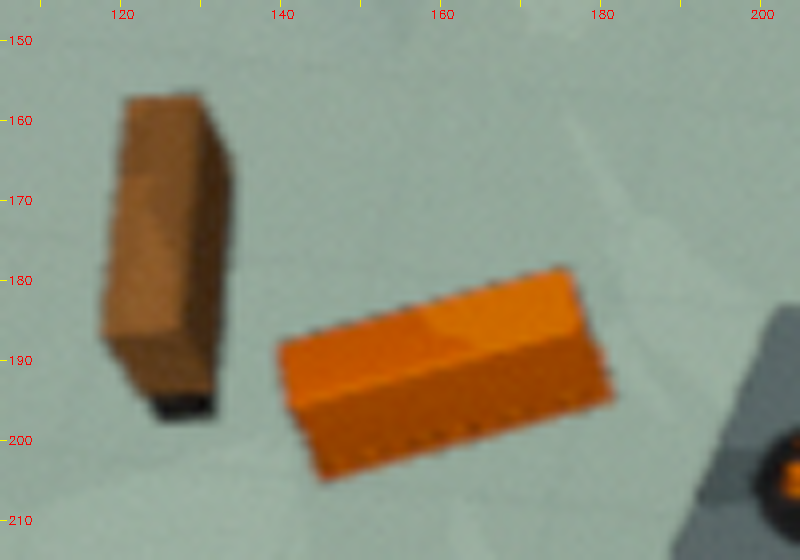

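View pics/c2.png

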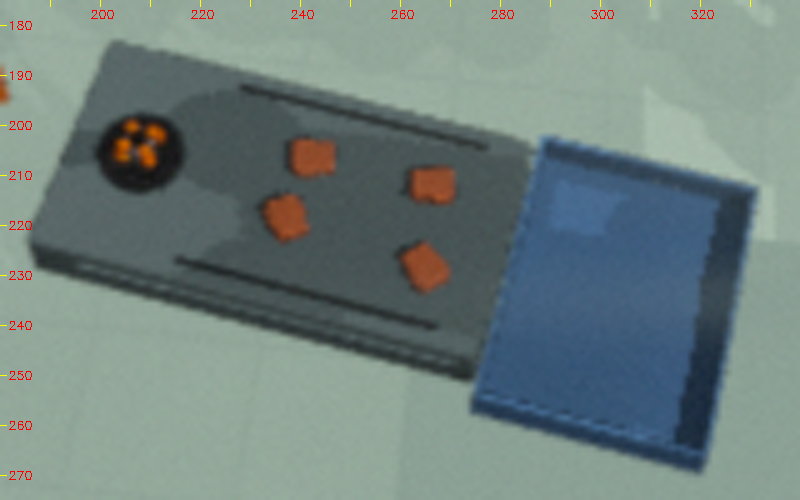

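View pics/c3.png

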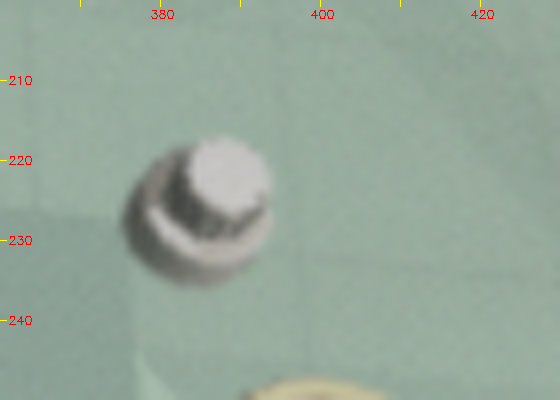

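View pics/s1.png

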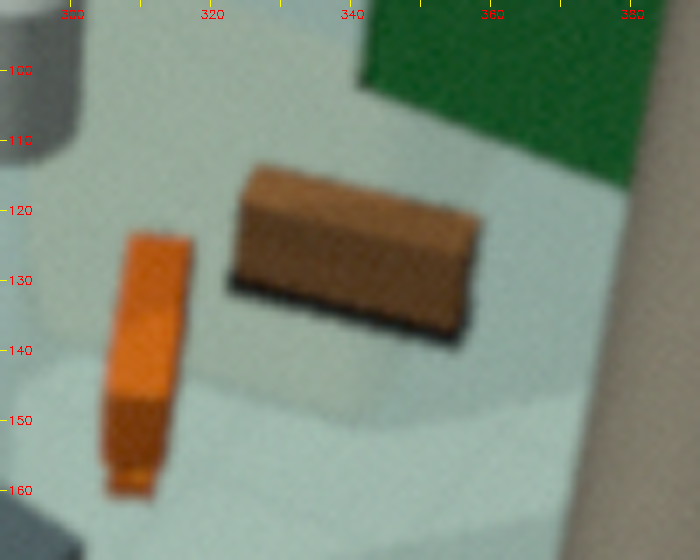

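View pics/s2.png

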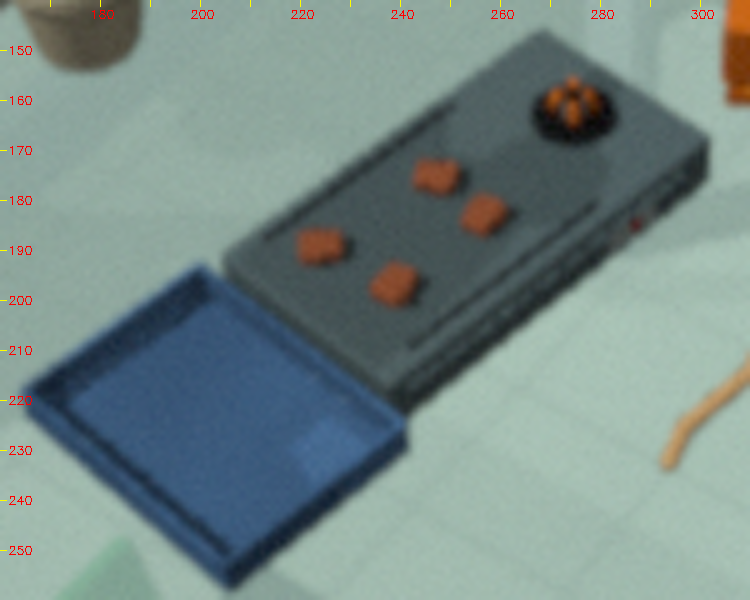

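View pics/s3.png

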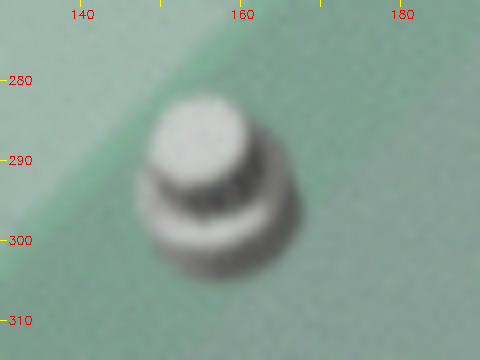

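Run:
```python
from h import *
np.set_printoptions(precision=1,suppress=True)
d=viewer.get_image("scene"); s=viewer.get_image("side")
def L(cam,z,pts,n):
    P=np.array([at(cam,u,v,z)[:2] for u,v in pts]); print(n,P.tolist() if 0 else P, 'mean',P.mean(0)); return P
P=L(d,62,[(121,157.5),(129.5,157),(128,186.5),(118,187)],"scraper top scene")
e=P[0]+P[1]-P[2]-P[3]; print('ang',np.degrees(np.arctan2(e[1],e[0])),np.linalg.norm(e)/2)
P=L(s,62,[(327,114),(358.5,121),(356.5,126),(325,119)],"scr side")
e=P[1]+P[2]-P[0]-P[3]; print('ang',np.degrees(np.arctan2(e[1],e[0])),np.linalg.norm(e)/2)
L(d,43,[(208.3,205.5)],"neck sc"); L(s,43,[(274.5,161.5)],"neck si")
L(d,40,[(202,183.5),(186.5,223.5),(275,248)],"res sc")
L(s,40,[(301.5,167.5),(268,146),(205,191.5),(238.5,217)],"res si")
L(d,47,[(388.3,221.8)],"cap"); L(s,47,[(155,287.5)],"cap side")
L(d,25,[(288.5,202.5),(331,212.5),(320.5,267.5),(274.5,255)],"saucer sc")
L(s,25,[(200.5,193.5),(241,225),(205.5,253.5),(165,218)],"saucer si")
L(d,48,[(242,206),(266,212),(237,218.5),(265,228.5)],"sh")
L(s,48,[(257,182.5),(239,196.5),(247,175),(224.5,188.5)],"sh")
L(d,0,[(135,160),(210,161),(240,165),(268,170),(77,215),(105,245)],"bystander")
```

```text
scraper top scene [[ 445.5 -415.4]
 [ 440.5 -390.7]
 [ 543.3 -363.9]
 [ 548.4 -391.5]] mean [ 494.4 -390.4]
ang -166.14813877086522 105.8899399963403
scr side [[ 539.9 -388.7]
 [ 441.2 -414.2]
 [ 435.1 -388.9]
 [ 532.5 -363.4]] mean [ 487.2 -388.8]
ang -165.43088195684555 101.29562379111617
neck sc [[ 566.9 -127.8]] mean [ 566.9 -127.8]
neck si [[ 566.1 -131.9]] mean [ 566.1 -131.9]
res sc [[ 493.9 -160.6]
 [ 628.9 -178. ]
 [ 672.1   72.9]] mean [598.3 -88.6]
res si [[ 489.3 -157.8]
 [ 622.1 -179.2]
 [ 659.6   72.7]
 [ 527.5   92.8]] mean [574.6 -42.9]
cap [[559.6 380.3]] mean [559.6 380.3]
cap side [[555.7 379.8]] mean [555.7 379.8]
saucer sc [[519.1 100.7]
 [537.4 225.4]
 [706.5 198. ]
 [686.2  73.7]] mean [612.3 149.4]
saucer si [[675.3  76. ]
 [513.6 101.4]
 [532.2 225.7]
 [696.9 198.9]] mean [604.5 150.5]
sh [[559.7 -31.5]
 [570.6  38.3]
 [600.7 -40. ]
 [621.9  40.6]] mean [588.2   1.8]
sh [[555.9 -30.6]
 [565.6  39.6]
 [596.4 -38.4]
 [616.7  38.6]] mean [583.7   2.3]
bystander [[ 407.4 -401.1]
 [ 381.4 -160.9]
 [ 385.2  -62.3]
 [ 393.6   29.2]
 [ 621.2 -510.4]
 [ 702.5 -398.9]] mean [ 481.9 -250.7]
```

The two cameras agree to within about 5 mm, and the neck-to-saucer spacing fits the given sizes (280 mm, reservoir +y at about 81.5°). I'll move above the scraper and refine with the wrist camera.

```bash
python3 -m pendant '[[1,0.05,0.025,0,-0.05],[1,0.1,0.05,0,-0.1],[1,0.15,0.08,0,-0.15],[1,0.2,0.105,0,-0.197],[1,0.243,0.129,0,-0.197],[0.7,0.243,0.129,0,-0.197],[0.7,0.243,0.129,0,-0.197]]' 30
python3 - <<'E'
from h import *
print(telemetry.sense()['tool_pos'])
d=viewer.get_image("wrist"); crop(d,0,0,512,384,1,"w1.png"); s=viewer.get_image("scene")
crop(s,90,120,220,220,6,"c4.png")
V=np.array(d["view"]);print(-V[:3,:3].T@V[:3,3])
for p in [(140,188),(176,179),(181,195)]: print(at(s,*p,62)[:2])
E
```

```text
time_s: 1.23
tool_pos: [490.5, -389.9, 205.3]
eef_rot: [0.992, 0.124, -0.001, 0.0]
force: [-0.6, -0.0, 0.4]
width: 0.825
[ 490.4519725  -389.9111472   205.28591509]
[ 559.93031334 -371.37081684  384.96548985]
[ 544.03542493 -328.50091863]
[ 501.26900658 -233.58968484]
[ 552.75184445 -207.11155206]
```

View pics/w1.png

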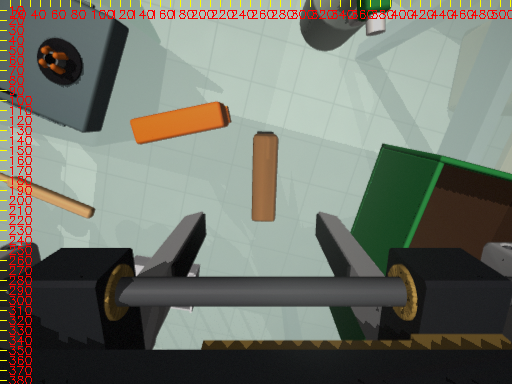

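View pics/c4.png

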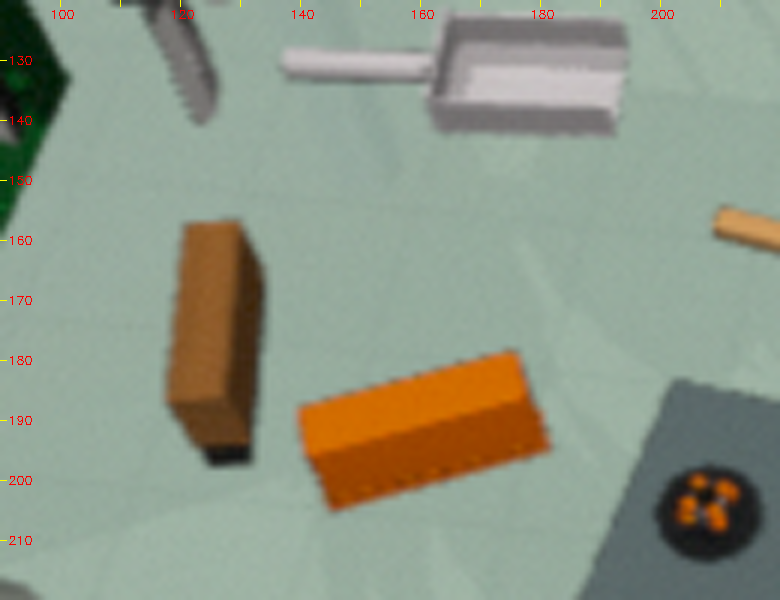

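Run:
```python
from h import *
np.set_printoptions(precision=1,suppress=True)
d=viewer.get_image("wrist"); crop(d,220,110,310,230,5,"w2.png")
P=np.array([at(d,u,v,62)[:2] for u,v in [(253,136),(277.5,136),(275.5,221),(252,221)]]);print(P,P.mean(0))
e=P[0]+P[1]-P[2]-P[3]; print(np.degrees(np.arctan2(e[1],e[0])),np.linalg.norm(e)/2)
print(at(d,60,60,43))
```

```text
[[ 537.9 -369.1]
 [ 544.9 -396.8]
 [ 442.2 -421.8]
 [ 434.9 -393. ]] [ 490.  -395.1]
13.373119278216922 105.71897141996915
[ 566.1 -132.    43. ]
```

View pics/w2.png

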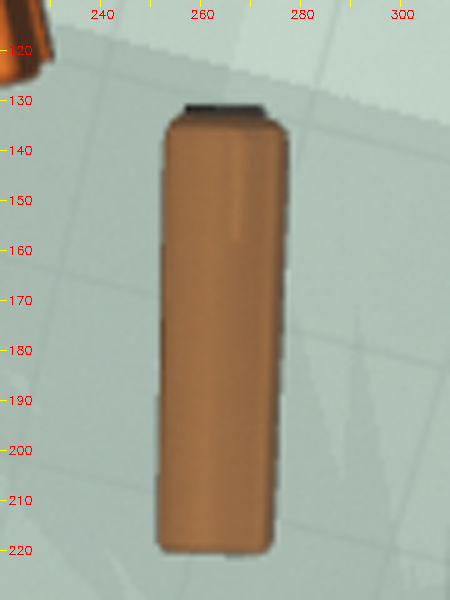

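Scraper centre is confirmed at about (490, −393). I'm descending to TCP z≈34 and gripping.

```bash
python3 -m pendant '[[0.7,0,-0.003,-0.04,0],[0.7,0,-0.003,-0.08,0],[0.7,0,-0.003,-0.12,0],[0.7,0,-0.003,-0.15,0],[0.7,0,-0.003,-0.171,0],[0.7,0,-0.003,-0.171,0],[0.2,0,-0.003,-0.171,0],[0.2,0,-0.003,-0.171,0],[0.2,0,-0.003,-0.171,0],[0.2,0,-0.003,-0.171,0]]' 40
python3 -m pendant '[[0.2,0,0,0,0],[0.2,0,0,0,0],[0.2,0,0,0.03,0],[0.2,0,0,0.06,0],[0.2,0,0,0.09,0],[0.2,0,0,0.09,0]]'
python3 - <<'E'
from h import *
d=viewer.get_image("side"); crop(d,280,60,420,170,5,"s4.png")
d=viewer.get_image("wrist"); crop(d,100,100,412,334,2,"w3.png")
E
```

```text
time_s: 2.62
tool_pos: [491.2, -393.1, 35.1]
eef_rot: [0.992, 0.124, 0.0, 0.001]
force: [0.0, 0.3, 2.8]
width: 0.321
time_s: 3.38
tool_pos: [492.0, -393.8, 126.2]
eef_rot: [0.992, 0.124, 0.001, 0.002]
force: [-0.5, -1.0, -0.8]
width: 0.317
```

View pics/s4.png

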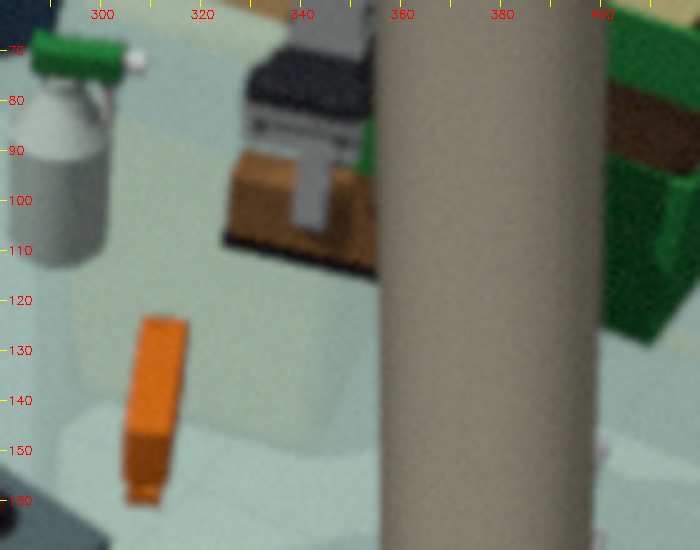

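View pics/w3.png

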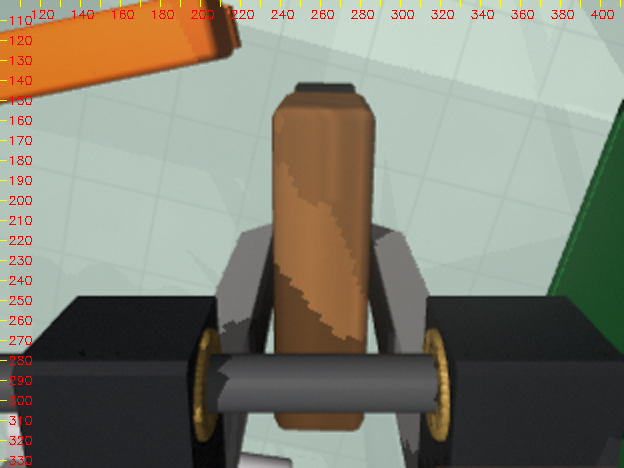

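Scraper is held (width 0.317, about 30 mm). I'm carrying it to the start of the sweep, behind the shards.

```bash
python3 -m pendant '[[0.2,0.01,0.035,0.01,-0.05],[0.2,0.02,0.075,0.02,-0.1],[0.2,0.03,0.115,0.02,-0.15],[0.2,0.04,0.155,0.02,-0.2],[0.2,0.051,0.195,0.02,-0.25],[0.2,0.062,0.235,0.02,-0.3],[0.2,0.073,0.275,0.02,-0.35],[0.2,0.083,0.3116,0.02,-0.397],[0.2,0.083,0.3116,0.02,-0.397],[0.2,0.083,0.3116,0.02,-0.397]]'
python3 - <<'E'
from h import *
d=viewer.get_image("side"); crop(d,180,90,330,230,4,"s5.png")
d=viewer.get_image("scene"); crop(d,170,110,330,270,3,"c5.png")
d=viewer.get_image("wrist"); crop(d,0,0,512,384,1,"w4.png")
E
```

```text
time_s: 4.72
tool_pos: [573.0, -81.5, 143.0]
eef_rot: [0.997, -0.074, -0.001, 0.0]
force: [-0.3, -0.0, -2.3]
width: 0.318
```

View pics/s5.png

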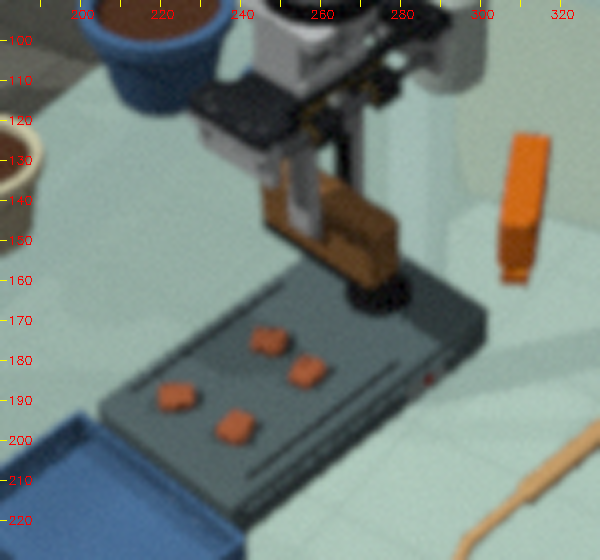

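View pics/c5.png

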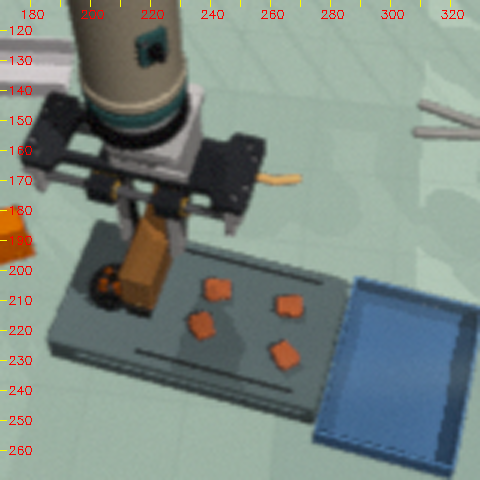

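View pics/w4.png

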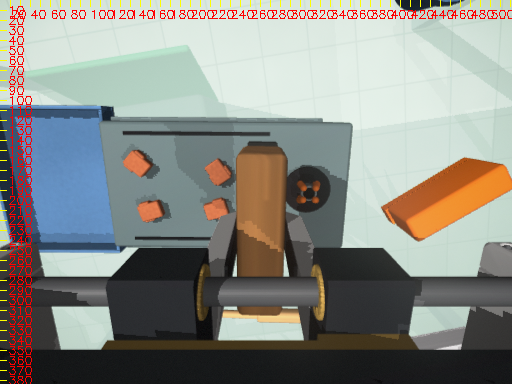

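Run:
```python
from h import *
np.set_printoptions(precision=1,suppress=True)
d=viewer.get_image("wrist"); crop(d,280,110,380,260,4,"w5.png");crop(d,60,90,250,260,4,"w6.png")
print(at(d,307.5,188,43),at(d,352,124,40),at(d,342,247,40))
for p in [(137,162),(218,171),(150,210),(217,209)]: print(at(d,*p,48))
```

```text
[ 565.9 -131.4   43. ] [ 624.9 -183.6   40. ] [ 490.2 -163.2   40. ]
[620.5  38.1  48. ]
[599.  -41.7  48. ]
[568.3  37.9  48. ]
[558.7 -32.9  48. ]
```

View pics/w5.png

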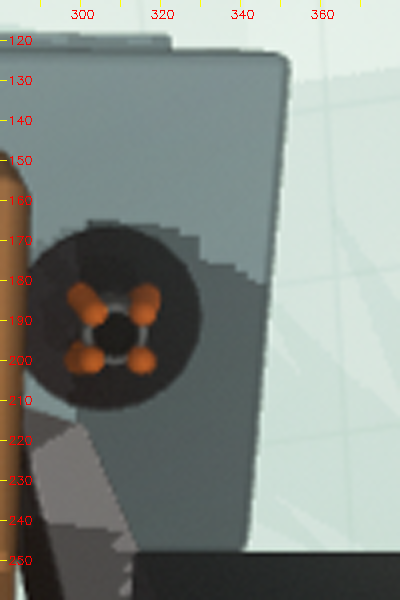

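View pics/w6.png

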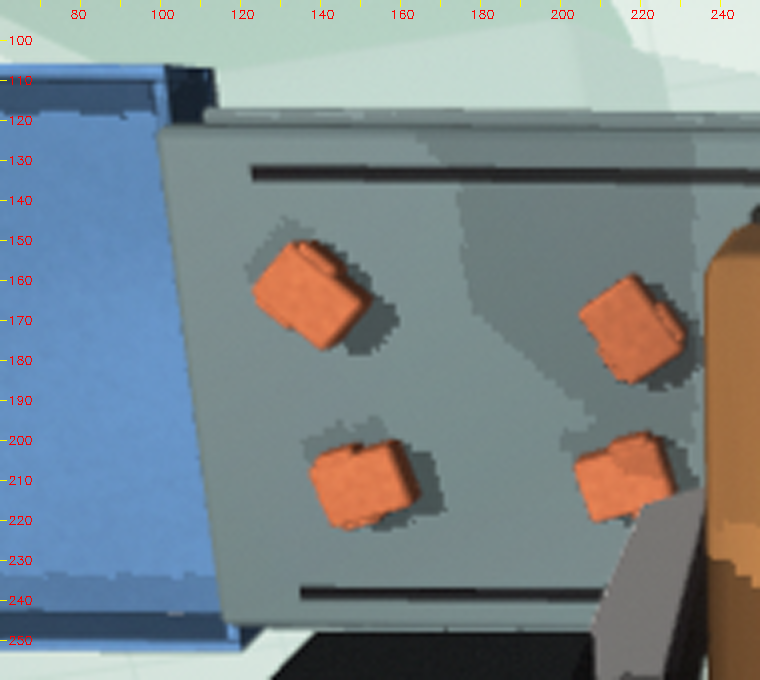

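Wrist view agrees: neck at (566, −131) and the rearmost shards about 8 mm past the reservoir centre. I'm lowering the blade between the neck and the shards.

```bash
python3 -m pendant '[[0.2,0,0,-0.03,0],[0.2,0,0,-0.055,0],[0.2,0,0,-0.066,0],[0.2,0,0,-0.066,0],[0.2,0,0,-0.066,0]]'
python3 -m pendant '[[0.2,0,0,-0.002,0],[0.2,0,0,-0.002,0],[0.2,0,0,-0.002,0]]'
python3 -m pendant '[[0.2,0,0,-0.0015,0],[0.2,0,0,-0.0015,0],[0.2,0,0,-0.0015,0]]'
```

```text
time_s: 5.55
tool_pos: [574.8, -81.7, 79.5]
eef_rot: [0.997, -0.074, 0.001, 0.0]
force: [0.3, -1.3, -0.2]
width: 0.318
time_s: 5.92
tool_pos: [574.1, -81.2, 76.8]
eef_rot: [0.997, -0.074, 0.0, 0.0]
force: [0.4, 0.1, -0.7]
width: 0.319
time_s: 6.3
tool_pos: [574.1, -81.3, 75.1]
eef_rot: [0.997, -0.074, 0.0, 0.0]
force: [1.2, 0.1, -1.0]
width: 0.322
```

```bash
python3 -m pendant '[[0.2,0,0,-0.001,0],[0.2,0,0,-0.001,0],[0.2,0,0,-0.001,0]]'
python3 - <<'E'
from h import *
d=viewer.get_image("side"); crop(d,220,110,320,200,7,"s6.png")
d=viewer.get_image("wrist"); crop(d,50,90,350,260,2,"w7.png")
E
```

```text
time_s: 6.68
tool_pos: [574.2, -81.3, 75.1]
eef_rot: [0.997, -0.074, 0.0, 0.0]
force: [-0.9, 1.1, 5.5]
width: 0.317
```

View pics/s6.png

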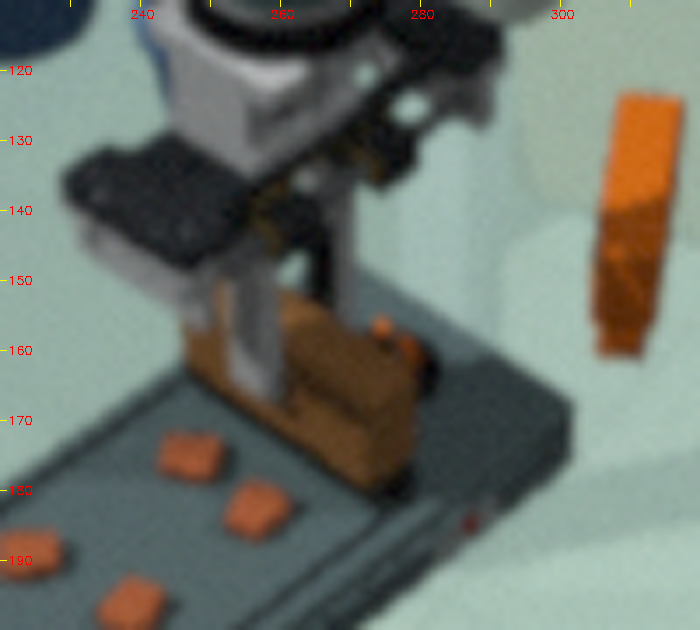

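View pics/w7.png

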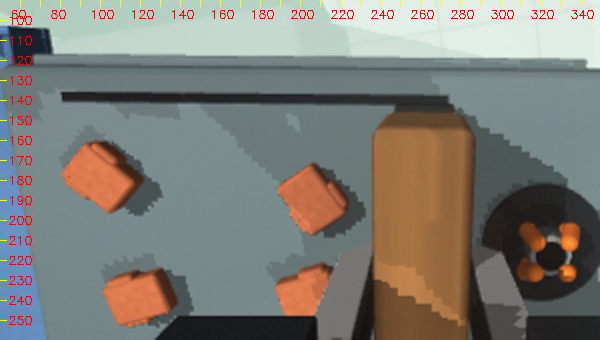

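Light contact with the deck (5.5 N). I'm lifting 1 mm and sweeping the first 110 mm.

```bash
python3 -m pendant '[[0.2,0.0016,0.0109,0.0007,0],[0.2,0.0033,0.0218,0.0007,0],[0.2,0.0049,0.0326,0.0007,0],[0.2,0.0065,0.0435,0.0007,0],[0.2,0.0081,0.0544,0.0007,0],[0.2,0.0098,0.0653,0.0007,0],[0.2,0.0114,0.0762,0.0007,0],[0.2,0.013,0.087,0.0007,0],[0.2,0.0147,0.0979,0.0007,0],[0.2,0.0163,0.1088,0.0007,0]]'
python3 - <<'E'
from h import *
d=viewer.get_image("side"); crop(d,160,110,310,240,5,"s7.png")
d=viewer.get_image("wrist"); crop(d,0,60,350,300,2,"w8.png")
E
```

```text
time_s: 8.02
tool_pos: [590.4, 27.6, 75.1]
eef_rot: [0.997, -0.074, 0.0, 0.001]
force: [-0.4, -5.1, 5.8]
width: 0.317
```

View pics/s7.png

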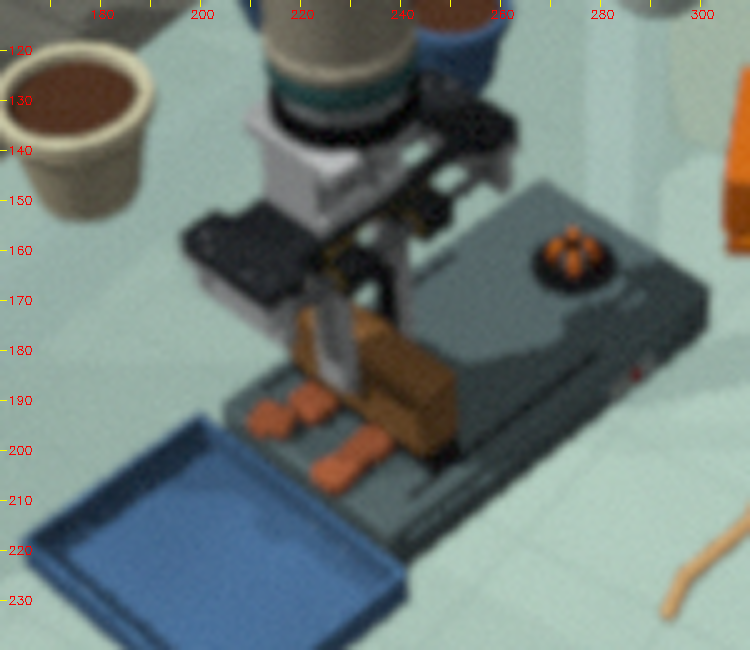

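View pics/w8.png

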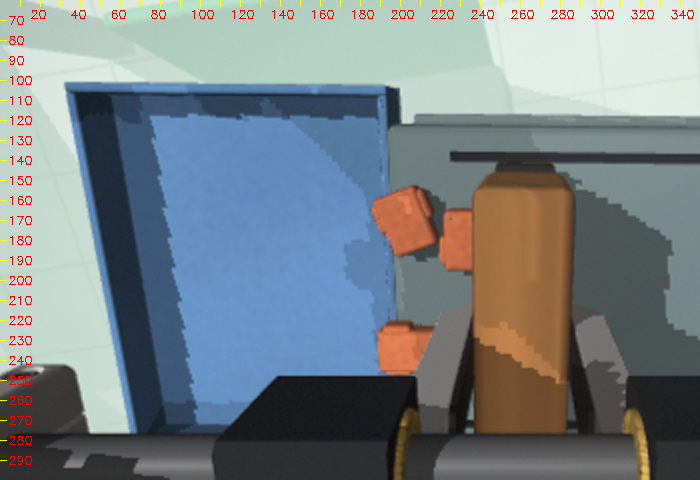

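Shards are in two pairs ahead of the blade, all well within its length. I'm pushing on past the edge.

```bash
python3 -m pendant '[[0.2,0.001,0.0069,0.0003,0],[0.2,0.0021,0.0138,0.0003,0],[0.2,0.0031,0.0208,0.0003,0],[0.2,0.0041,0.0277,0.0003,0],[0.2,0.0052,0.0346,0.0003,0],[0.2,0.0062,0.0415,0.0003,0],[0.2,0.0073,0.0485,0.0003,0],[0.2,0.0083,0.0554,0.0003,0],[0.2,0.0093,0.0623,0.0003,0],[0.2,0.0104,0.0692,0.0003,0]]'
python3 - <<'E'
from h import *
d=viewer.get_image("side"); crop(d,160,110,310,260,4,"s8.png")
d=viewer.get_image("wrist"); crop(d,0,60,350,300,2,"w9.png")
d=viewer.get_image("scene"); crop(d,200,150,350,280,4,"c9.png")
E
```

```text
time_s: 9.38
tool_pos: [600.1, 98.4, 74.3]
eef_rot: [0.997, -0.074, -0.001, -0.001]
force: [0.3, 0.1, -1.6]
width: 0.319
```

View pics/s8.png

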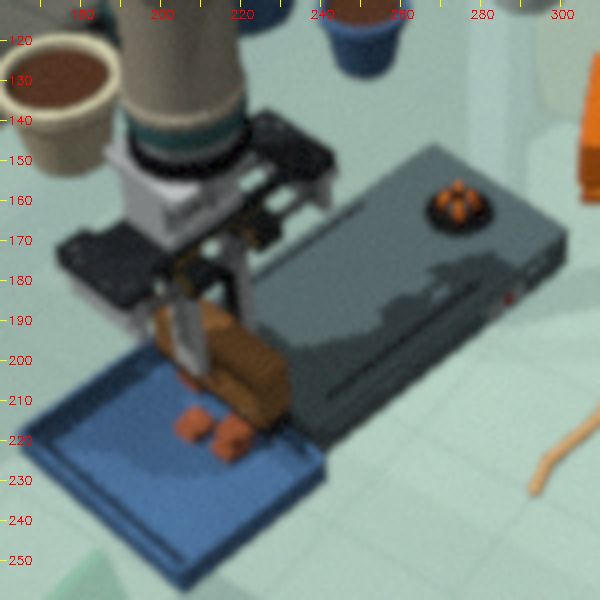

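View pics/w9.png

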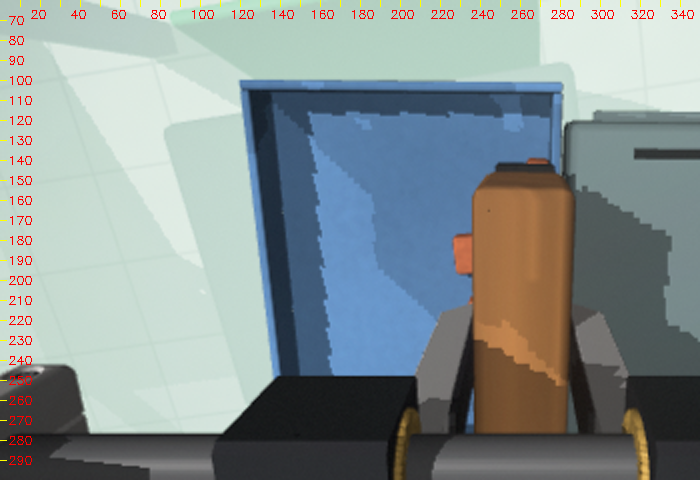

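View pics/c9.png

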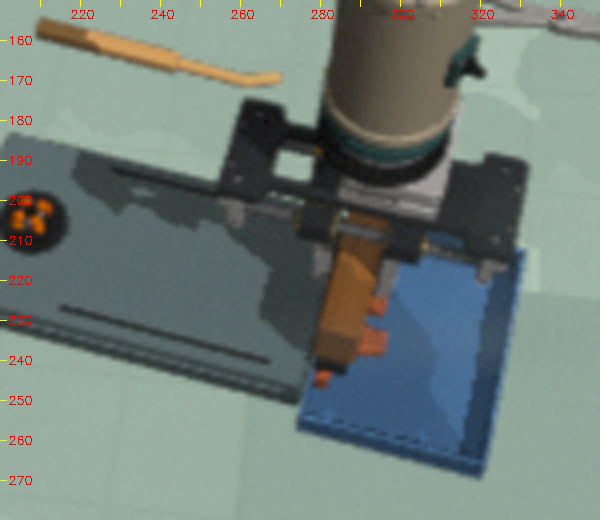

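```bash
python3 -m pendant '[[0.2,0,0,0.02,0],[0.2,0,0,0.05,0],[0.2,-0.004,-0.025,0.08,0],[0.2,-0.01,-0.07,0.1,0],[0.2,-0.015,-0.1,0.1,0],[0.2,-0.015,-0.1,0.1,0]]'
python3 - <<'E'
from h import *
d=viewer.get_image("side"); crop(d,160,110,310,260,4,"s9.png")
d=viewer.get_image("wrist"); crop(d,0,60,350,300,2,"w10.png")
d=viewer.get_image("scene"); crop(d,200,150,350,280,4,"c10.png")
E
```

```text
time_s: 10.28
tool_pos: [585.1, -4.5, 174.7]
eef_rot: [0.997, -0.076, -0.0, -0.0]
force: [-0.2, 0.1, -0.9]
width: 0.314
```

View pics/s9.png

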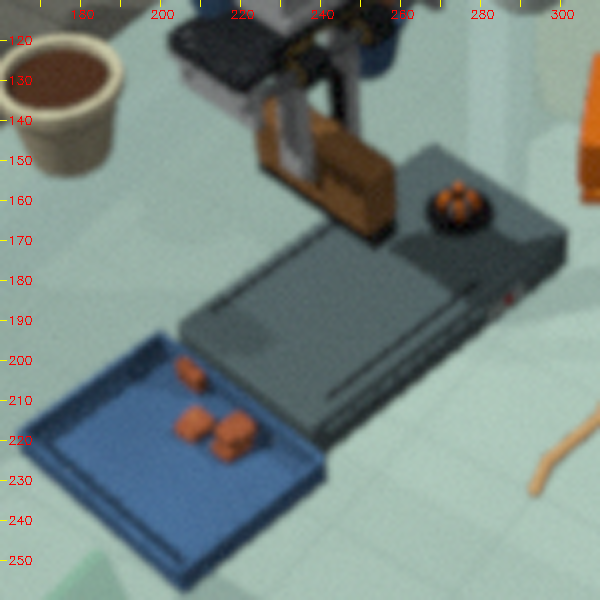

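View pics/w10.png

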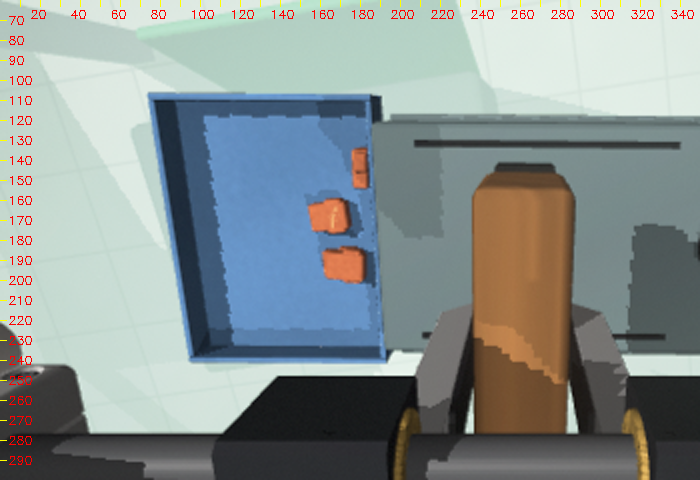

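View pics/c10.png

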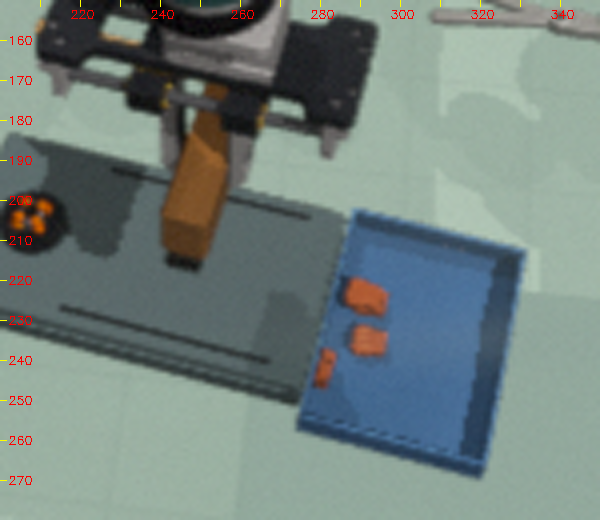

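Three shards are distinct, and one looks stacked. I'll zoom in to confirm the fourth.

Run:
```python
from h import *
d=viewer.get_image("side"); crop(d,195,190,235,235,14,"s10.png")
d=viewer.get_image("wrist"); crop(d,130,125,210,215,6,"w11.png")
d=viewer.get_image("scene"); crop(d,270,205,310,255,12,"c11.png")
```

```text
(no output)
```

View pics/s10.png

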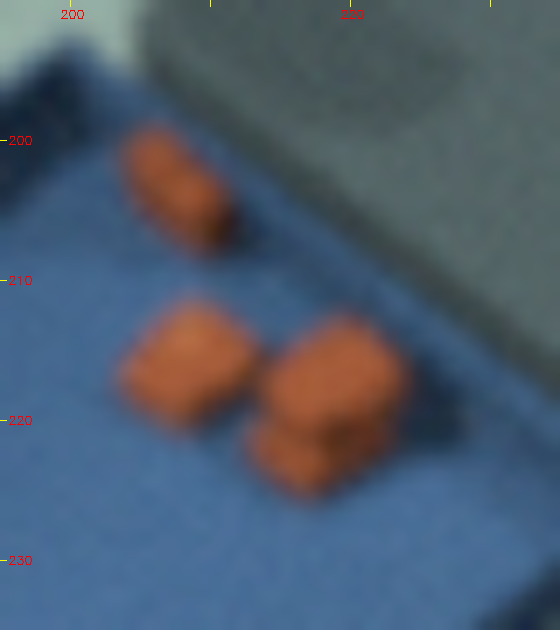

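View pics/w11.png

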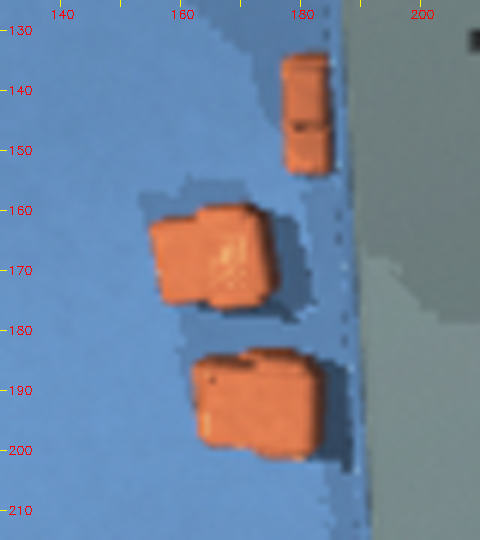

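View pics/c11.png

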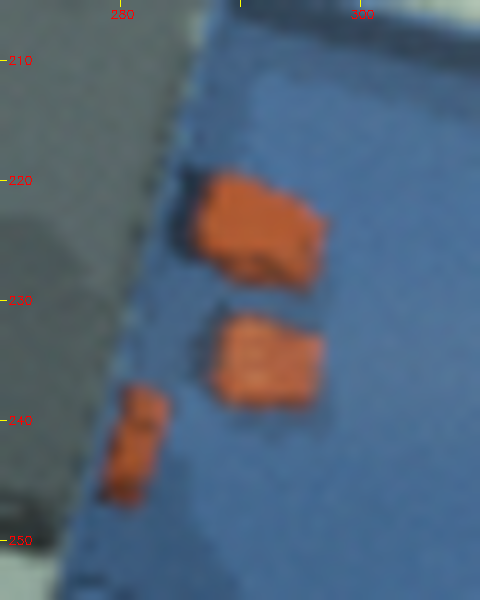

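The side view confirms two stacked shards at (218,217), so all four are in the saucer. I'm returning the scraper to its original spot.

```bash
python3 -m pendant '[[0.2,-0.01,-0.043,0,0.05],[0.2,-0.02,-0.086,0,0.1],[0.2,-0.031,-0.13,0,0.15],[0.2,-0.042,-0.173,0,0.2],[0.2,-0.053,-0.216,0,0.25],[0.2,-0.063,-0.26,0,0.3],[0.2,-0.074,-0.303,0,0.35],[0.2,-0.084,-0.346,0,0.397],[0.2,-0.0947,-0.3896,0,0.397],[0.2,-0.0947,-0.3896,0,0.397]]'
python3 -m pendant '[[0.2,0,0,-0.03,0],[0.2,0,0,-0.06,0],[0.2,0,0,-0.09,0],[0.2,0,0,-0.115,0],[0.2,0,0,-0.13,0],[0.2,0,0,-0.137,0],[0.2,0,0,-0.1395,0],[0.2,0,0,-0.1395,0],[0.2,0,0,-0.1395,0]]'
```

```text
time_s: 11.82
tool_pos: [490.7, -395.4, 174.3]
eef_rot: [0.992, 0.123, -0.0, 0.0]
force: [-0.6, 0.3, -1.4]
width: 0.316
time_s: 12.95
tool_pos: [491.3, -393.3, 36.3]
eef_rot: [0.992, 0.124, 0.0, 0.001]
force: [-0.2, -0.1, -1.3]
width: 0.312
```

```bash
python3 -m pendant '[[0.2,0,0,-0.001,0],[0.2,0,0,-0.0015,0],[0.2,0,0,-0.0015,0]]'
python3 -m pendant '[[0.4,0,0,0,0],[0.55,0,0,0,0],[0.7,0,0,0,0],[0.7,0,0,0,0],[0.7,0,0,0,0]]'
python3 -m pendant '[[0.7,0,0,0.03,0],[0.7,0,0,0.06,0],[0.7,0,0,0.1,0],[0.7,0,0,0.15,0],[0.7,0,0,0.17,0],[0.7,0,0,0.17,0]]'
python3 - <<'E'
from h import *
d=viewer.get_image("side"); crop(d,280,60,420,170,5,"s12.png")
d=viewer.get_image("scene"); crop(d,90,120,220,220,6,"c12.png")
E
```

```text
time_s: 13.32
tool_pos: [491.2, -393.2, 35.1]
eef_rot: [0.992, 0.124, 0.0, 0.001]
force: [-1.2, 0.2, 5.0]
width: 0.32
time_s: 13.95
tool_pos: [490.9, -392.8, 33.9]
eef_rot: [0.992, 0.124, -0.0, -0.0]
force: [-0.1, 0.3, -0.9]
width: 0.697
time_s: 14.7
tool_pos: [491.7, -393.6, 206.0]
eef_rot: [0.992, 0.124, 0.001, 0.002]
force: [-0.5, -0.3, 0.0]
width: 0.7
```

View pics/s12.png

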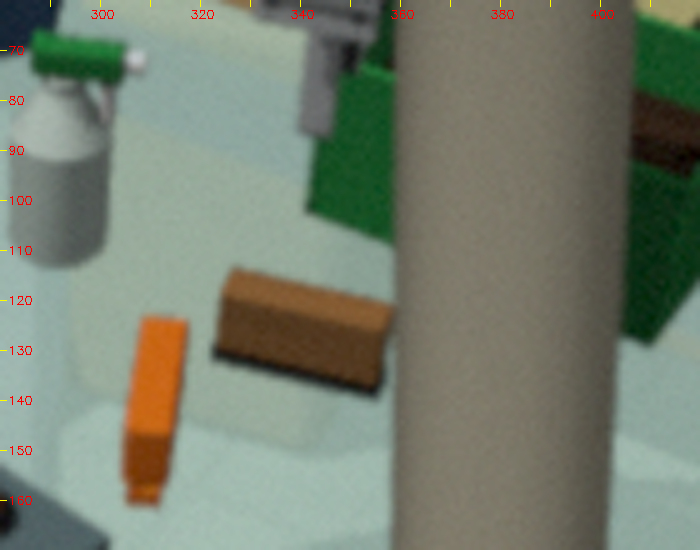

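View pics/c12.png

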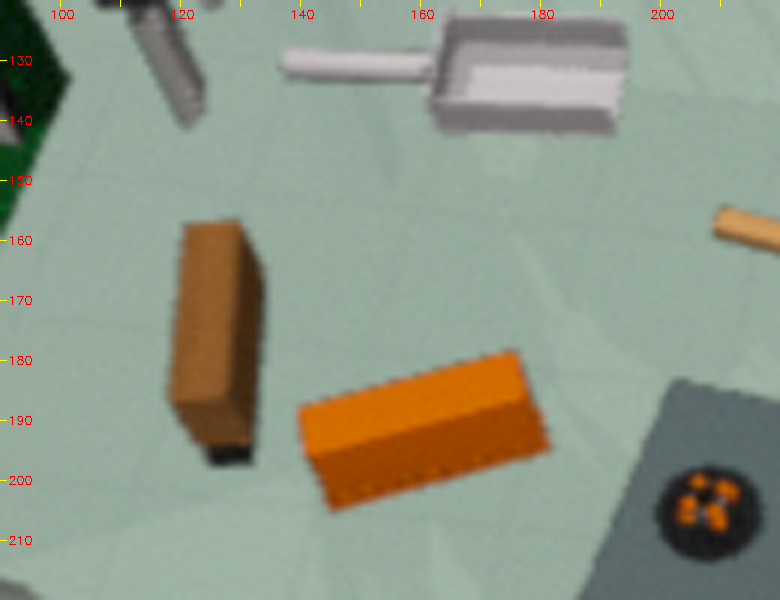

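Scraper stands upright and released in its original place. Moving to above the cap.

```bash
python3 -m pendant '[[0.7,0.005,0.05,0,0],[0.7,0.01,0.1,0,0],[0.7,0.015,0.15,0,0],[0.7,0.02,0.2,0,0],[0.7,0.025,0.25,0,0],[0.7,0.03,0.3,0,0],[0.7,0.033,0.35,0,0],[0.7,0.036,0.4,0,0],[0.7,0.04,0.45,0,0],[0.7,0.045,0.5,0,0]]'
python3 -m pendant '[[0.7,0.003,0.05,0,0],[0.7,0.006,0.1,0,0],[0.7,0.01,0.15,0,0],[0.7,0.015,0.2,0,0],[0.7,0.018,0.24,0,0],[0.7,0.021,0.273,0,0],[0.7,0.021,0.273,0,0],[0.7,0.021,0.273,0,0]]'
python3 - <<'E'
from h import *
d=viewer.get_image("wrist"); crop(d,100,60,412,360,2,"w13.png")
d=viewer.get_image("scene"); crop(d,330,140,450,290,4,"c13.png")
E
```

```text
time_s: 16.05
tool_pos: [534.7, 108.7, 202.0]
eef_rot: [0.992, 0.124, -0.002, 0.0]
force: [0.9, -0.6, 0.0]
width: 0.699
time_s: 17.05
tool_pos: [556.2, 379.0, 202.4]
eef_rot: [0.992, 0.124, -0.001, 0.001]
force: [-0.9, -0.5, -0.4]
width: 0.697
```

View pics/w13.png

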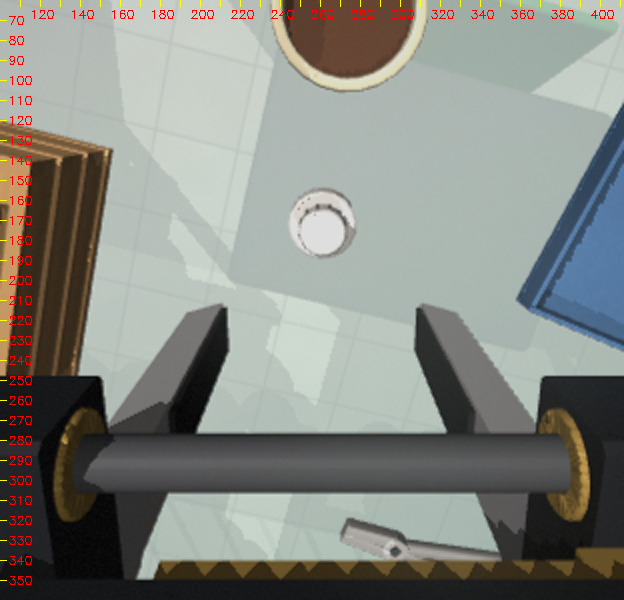

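View pics/c13.png

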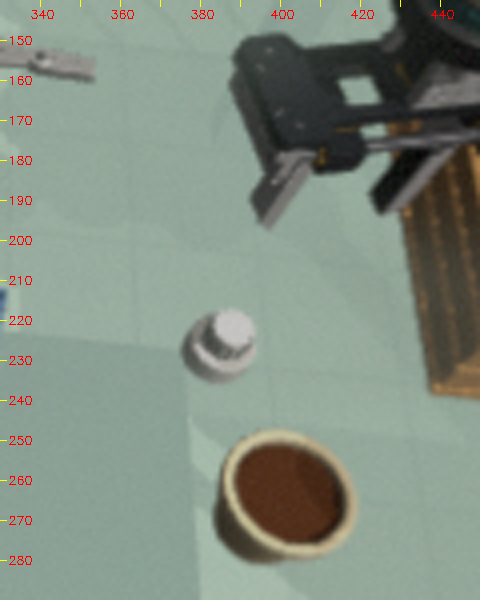

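Run:
```python
from h import *
np.set_printoptions(precision=1,suppress=True)
d=viewer.get_image("wrist"); s=viewer.get_image("scene")
print('knob',at(d,261,176,47), 'proj', proj(d,(556.9,380.2,47)))
print('skirt', at(d,261,171,12))
print('crate',[at(s,*p,z)[:2] for p in [(432,150),(438,238)] for z in (0,100)])
print(telemetry.sense()['joint_pos'])
```

```text
knob [558.2 378.6  47. ] proj (np.float64(259.51351646196383), np.float64(176.649183115061))
skirt [557.9 378.4  12. ]
crate [array([246.4, 564.1]), array([331.3, 509.1]), array([569.3, 535. ]), array([619.7, 483.1])]
[ 0.5  0.4  1.3 -0.   1.4  1.8]
```

```bash
python3 -m pendant '[[0.7,0.001,-0.001,-0.05,0],[0.7,0.001,-0.001,-0.1,0],[0.7,0.001,-0.001,-0.14,0],[0.7,0.001,-0.001,-0.165,0],[0.7,0.001,-0.001,-0.175,0],[0.6,0.001,-0.001,-0.178,0],[0.5,0.001,-0.001,-0.178,0],[0.4,0.001,-0.001,-0.178,0],[0.2,0.001,-0.001,-0.178,0],[0.2,0.001,-0.001,-0.178,0]]' 30
python3 -m pendant '[[0.2,0,0,0,0],[0.2,0,0,0,0]]'
python3 - <<'E'
from h import *
d=viewer.get_image("side"); crop(d,100,220,230,340,5,"s14.png")
d=viewer.get_image("wrist"); crop(d,200,100,320,300,3,"w14.png")
E
```

```text
time_s: 18.5
tool_pos: [558.4, 379.3, 26.9]
eef_rot: [0.992, 0.124, 0.001, -0.0]
force: [-0.4, 0.6, 2.5]
width: 0.311
time_s: 18.75
tool_pos: [558.4, 379.3, 26.8]
eef_rot: [0.992, 0.124, 0.001, -0.0]
force: [-1.1, 0.5, 5.8]
width: 0.313
```

View pics/s14.png

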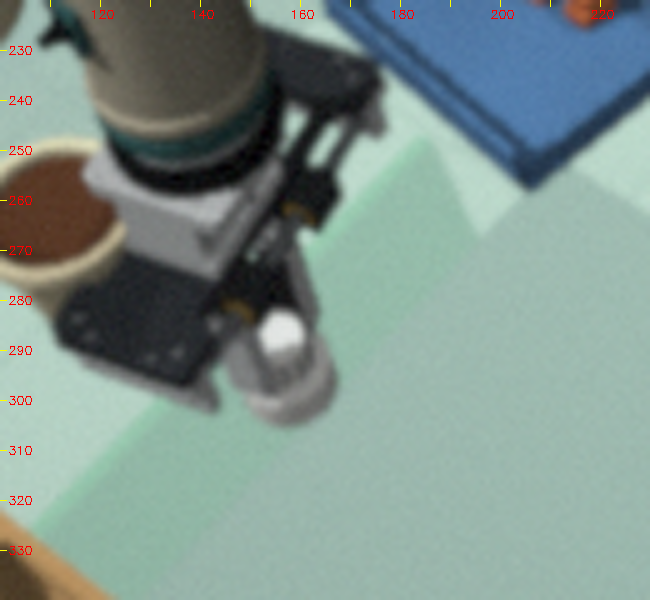

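View pics/w14.png

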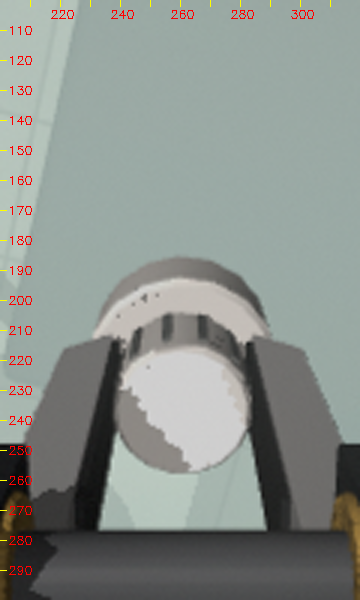

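Knob is gripped (29.4 mm) with fingertips on the skirt. Lifting and checking the cap's position relative to the tool axis.

```bash
python3 -m pendant '[[0.2,0,0,0.03,0],[0.2,0,0,0.07,0],[0.2,0,0,0.11,0],[0.2,0,0,0.12,0],[0.2,0,0,0.12,0],[0.2,0,0,0.12,0]]' 40
python3 - <<'E'
from h import *
np.set_printoptions(precision=1,suppress=True)
d=viewer.get_image("wrist"); crop(d,220,170,300,270,8,"w15.png")
t=telemetry.sense(); print(t['tool_pos'],t['force'],t['width'])
for v in (235,236,237): print(at(d,260,v,47+120))
print(proj(d,(557.93,379.16,167)),proj(d,(557.93,379.16,120)))
E
```

```text
time_s: 19.6
tool_pos: [556.7, 378.5, 143.6]
eef_rot: [0.992, 0.124, -0.002, 0.001]
force: [0.0, -1.1, -0.9]
width: 0.311
[556.8 378.5 143.6] [ 0.3 -0.1 -1.7] 0.3087581094745595
[558.3 379.9 167. ]
[557.7 379.7 167. ]
[557.  379.6 167. ]
(np.float64(260.9991709726344), np.float64(235.83246909937318)) (np.float64(260.7333531201271), np.float64(210.712570726339))
```

View pics/w15.png

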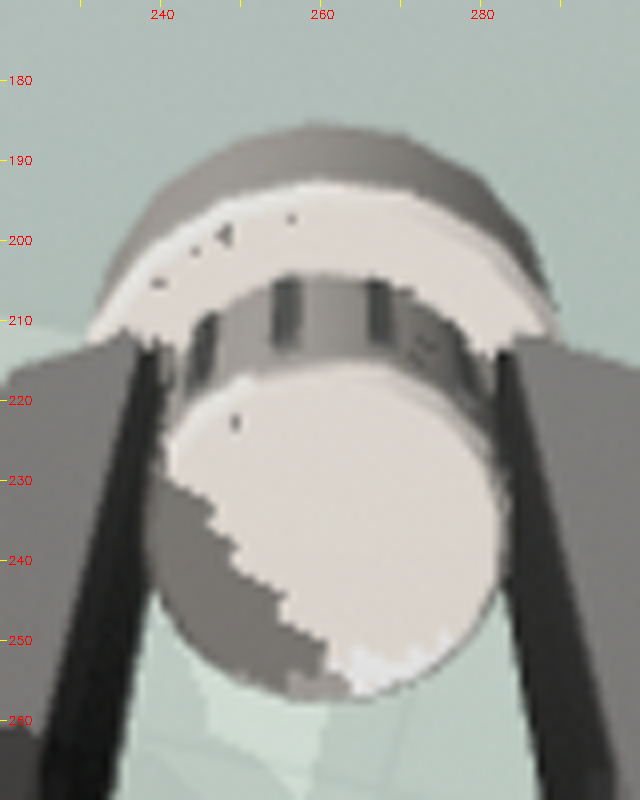

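Cap is centred on the tool axis to within 1 mm. I'm moving to a spot 65 mm short of the neck so the wrist camera looks straight at it.

```bash
python3 -m pendant '[[0.2,-0.0055,-0.05,0.02,0],[0.2,-0.011,-0.105,0.03,0],[0.2,-0.0165,-0.16,0.03,0],[0.2,-0.022,-0.215,0.03,0],[0.2,-0.0275,-0.27,0.03,0],[0.2,-0.033,-0.325,0.03,0],[0.2,-0.0385,-0.38,0.03,0],[0.2,-0.044,-0.435,0.03,0],[0.2,-0.05,-0.49,0.03,0],[0.2,-0.055,-0.526,0.03,0]]'
python3 -m pendant '[[0.2,0,0,0,0],[0.2,0,0,0,0],[0.2,0,0,0,0],[0.2,0,0,0,0]]'
python3 - <<'E'
from h import *
np.set_printoptions(precision=1,suppress=True)
d=viewer.get_image("wrist"); print(telemetry.sense()['tool_pos'])
u,v=proj(d,(566,-131.4,43)); print(u,v); u,v=int(u),int(v)
crop(d,u-50,v-50,u+50,v+50,7,"w16.png")
E
```

```text
time_s: 20.9
tool_pos: [501.8, -149.0, 174.6]
eef_rot: [0.992, 0.123, -0.001, -0.0]
force: [1.4, 0.6, 0.1]
width: 0.311
time_s: 21.4
tool_pos: [503.0, -145.7, 175.9]
eef_rot: [0.992, 0.125, -0.0, -0.0]
force: [0.1, -0.1, -0.8]
width: 0.31
[ 503.1 -145.9  176. ]
262.37292464271945 125.17414324648126
```

View pics/w16.png

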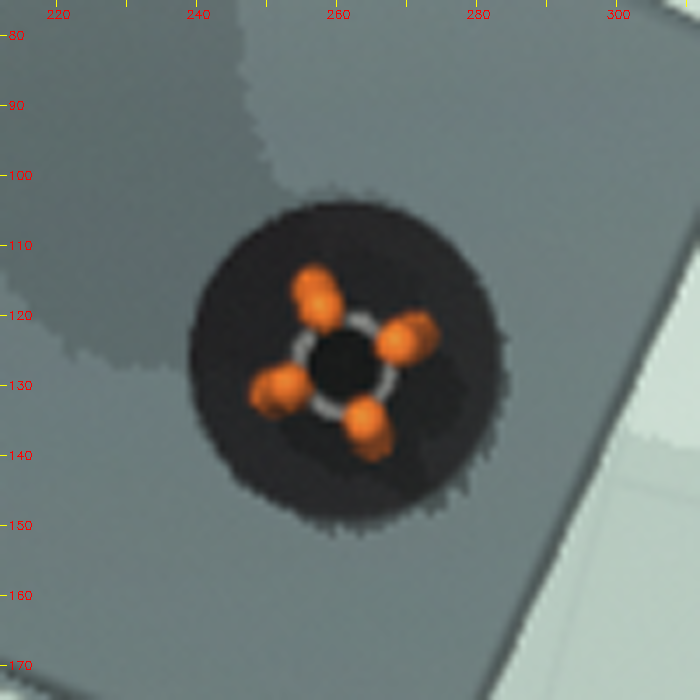

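Run:
```python
from h import *
np.set_printoptions(precision=1,suppress=True)
d=viewer.get_image("wrist")
print(at(d,261.2,126.5,43),at(d,261,127,56),at(d,(258+268+265+253)/4,(119+124+134.5+130)/4,60))
```

```text
[ 564.3 -130.7   43. ] [ 564.1 -130.5   56. ] [ 564.3 -130.4   60. ]
```

Neck refined to about (564.8, −130.8). I'm moving over it and down to just above the tongues.

```bash
python3 -m pendant '[[0.2,0.02,0.005,0,0],[0.2,0.04,0.01,0,0],[0.2,0.062,0.016,0,0],[0.2,0.062,0.016,-0.03,0],[0.2,0.062,0.016,-0.06,0],[0.2,0.062,0.016,-0.08,0],[0.2,0.062,0.016,-0.086,0],[0.2,0.062,0.016,-0.086,0],[0.2,0.062,0.016,-0.086,0]]'
python3 - <<'E'
from h import *
d=viewer.get_image("side"); crop(d,220,100,330,190,7,"s17.png")
d=viewer.get_image("scene"); crop(d,160,150,260,240,7,"c17.png")
E
```

```text
time_s: 22.62
tool_pos: [566.1, -131.0, 91.0]
eef_rot: [0.992, 0.124, 0.001, 0.001]
force: [-0.3, 0.4, 0.7]
width: 0.311
```

View pics/s17.png

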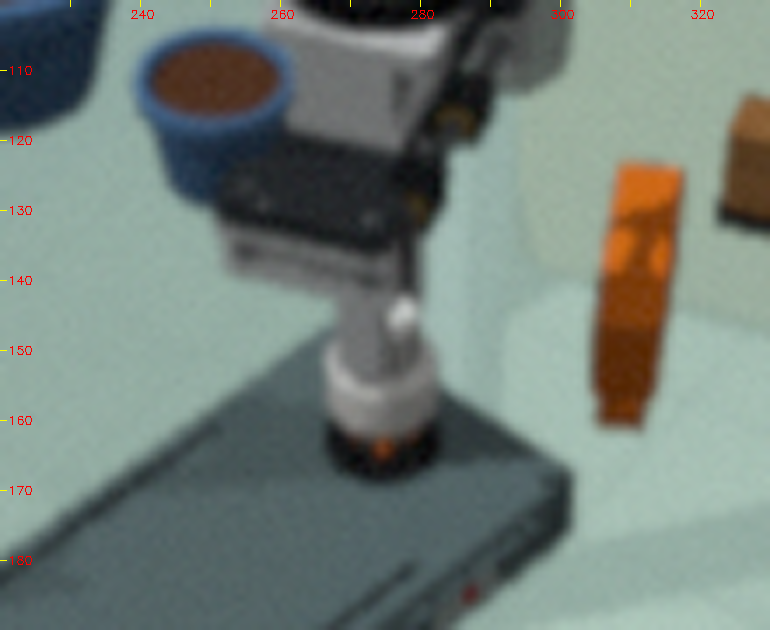

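View pics/c17.png

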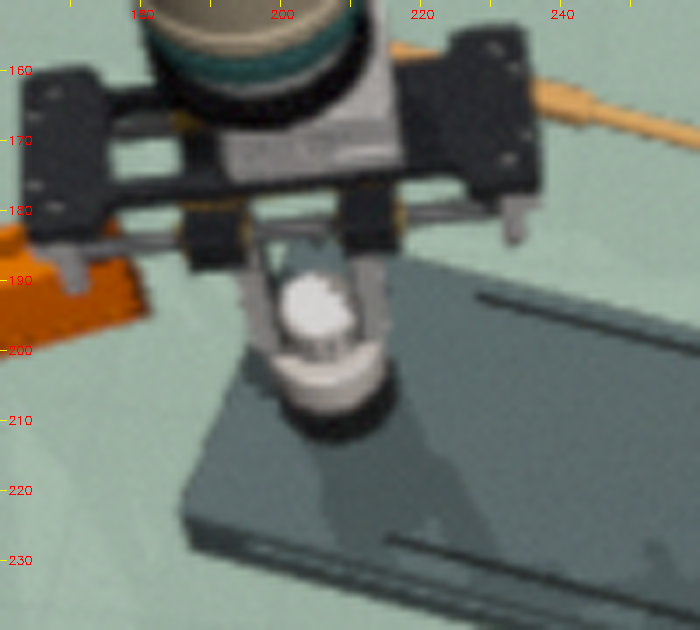

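Cap sits centred over the collar in both views (side: skirt and collar both span x≈267–282). Pressing down in steps while watching the force.

```bash
python3 -m pendant '[[0.2,0,0,-0.003,0],[0.2,0,0,-0.006,0],[0.2,0,0,-0.008,0],[0.2,0,0,-0.008,0]]' 50
python3 -m pendant '[[0.2,0,0,-0.002,0],[0.2,0,0,-0.004,0],[0.2,0,0,-0.004,0]]'
python3 -m pendant '[[0.2,0,0,-0.002,0],[0.2,0,0,-0.002,0]]'
python3 -m pendant '[[0.2,0,0,-0.002,0],[0.2,0,0,-0.002,0]]'
```

```text
time_s: 23.22
tool_pos: [565.0, -130.6, 81.8]
eef_rot: [0.992, 0.124, 0.0, -0.0]
force: [1.4, 0.3, 0.0]
width: 0.31
time_s: 23.6
tool_pos: [565.5, -130.7, 79.4]
eef_rot: [0.992, 0.124, 0.001, 0.0]
force: [-0.7, 1.9, 7.7]
width: 0.309
time_s: 23.85
tool_pos: [565.7, -130.7, 78.0]
eef_rot: [0.992, 0.124, 0.001, 0.0]
force: [-0.6, 2.6, 10.5]
width: 0.306
time_s: 24.1
tool_pos: [565.0, -130.6, 74.0]
eef_rot: [0.992, 0.124, 0.0, -0.0]
force: [1.2, 0.8, -1.6]
width: 0.307
```

```bash
python3 -m pendant '[[0.2,0,0,-0.002,0],[0.2,0,0,-0.004,0],[0.2,0,0,-0.004,0]]'
python3 -m pendant '[[0.2,0,0,-0.001,0],[0.2,0,0,-0.001,0],[0.2,0,0,-0.001,0]]'
python3 -m pendant '[[0.2,0,0,-0.001,0],[0.2,0,0,-0.001,0],[0.2,0,0,-0.001,0]]'
```

```text
time_s: 24.48
tool_pos: [564.7, -131.2, 69.9]
eef_rot: [0.992, 0.124, -0.0, 0.0]
force: [-1.6, 0.2, 0.4]
width: 0.31
time_s: 24.85
tool_pos: [564.6, -131.2, 69.8]
eef_rot: [0.992, 0.124, -0.0, 0.0]
force: [-2.4, 0.9, 7.0]
width: 0.308
time_s: 25.22
tool_pos: [564.7, -131.2, 69.8]
eef_rot: [0.992, 0.124, 0.0, 0.001]
force: [-3.7, 0.1, 10.6]
width: 0.308
```

Rigid stop at TCP 69.8, the expected seat height (43 + 26.5). Firming up the push.

```bash
python3 -m pendant '[[0.2,0,0,-0.001,0],[0.2,0,0,-0.003,0],[0.2,0,0,-0.003,0],[0.2,0,0,-0.003,0],[0.2,0,0,-0.003,0]]'
python3 - <<'E'
from h import *
t=telemetry.sense(); print(t['tool_pos'],t['force'],t['width'],t['time_s'])
d=viewer.get_image("side"); crop(d,160,100,330,230,4,"s18.png")
d=viewer.get_image("scene"); crop(d,0,0,512,384,1,"c18.png")
d=viewer.get_image("wrist"); crop(d,150,120,370,300,3,"w18.png")
E
```

```text
time_s: 25.85
tool_pos: [564.7, -131.2, 69.7]
eef_rot: [0.992, 0.124, 0.001, 0.001]
force: [-8.0, 2.5, 28.3]
width: 0.311
[ 564.71683429 -131.22114005   69.70040564] [-8.00443361  2.52888777 28.33105616] 0.31091698769334536 25.85
```

View pics/s18.png

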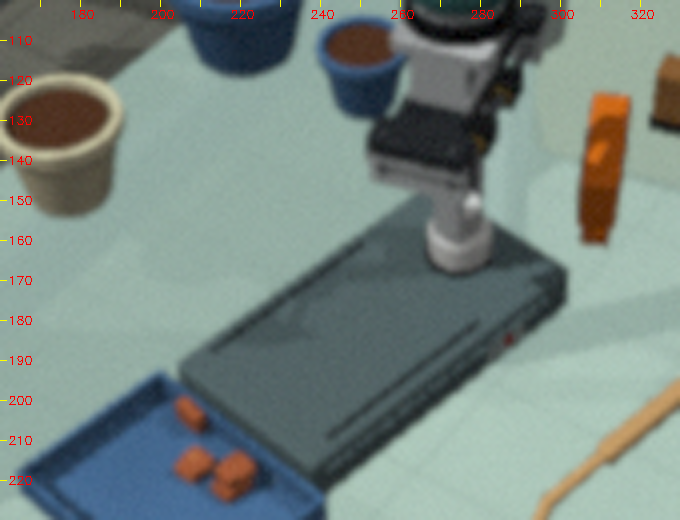

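View pics/c18.png

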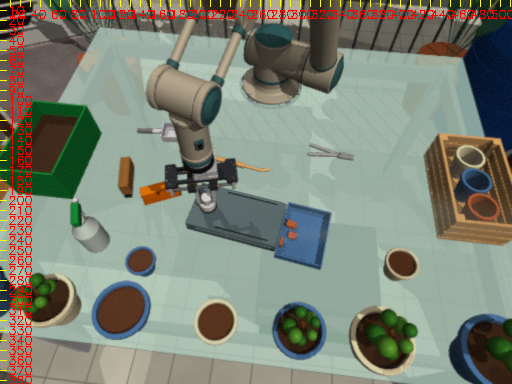

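View pics/w18.png

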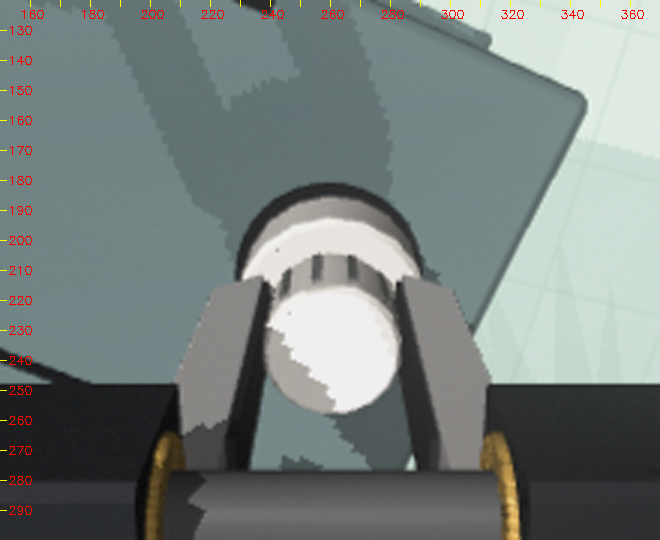

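The cap sits flush with the collar rim even all round. Push is 28 N, the shards are in the saucer and the scraper is standing. Handing in.

```bash
python3 -c "
from cell import arm,telemetry
print(arm.close_job()); print(telemetry.sense()['force'],telemetry.sense()['time_s'])"
```

```text
the job is handed in; nothing more can be done
None
the job is handed in; nothing more can be done
```

The job is finished and handed in at about 26 s of the 70 s allowed; the system gives no verdict.

- **Shards:** I gripped the scraper and swept all four shards over the edge in one pass. The last side view shows all four in the saucer: two lie stacked and one stands on edge against the near wall. The fingers stayed well above them throughout.
- **Scraper:** It is back upright on the bench at its original spot, let go and clear of the reservoir.
- **Cap:** Resistance built to about 10.5 N, then dropped away through the click. The cap then hit a rigid stop with the fingertips at 69.8 mm, which is the expected seat height. The collar rim shows evenly where it is visible around the cap.
- **Final push:** The fingers are still on the cap, pushing down at about 28 N. That push also carried about 8 N of sideways force.
- **Other tools and pots:** They look unmoved in the last scene view.

**Disagreements:** the three cameras put points up to about 5 mm apart. For the neck and cap I mainly used the wrist camera's close views, whose neck readings agreed to about 2 mm. I had no direct measurement of the cap's height above the collar; that it is fully home comes from the rigid stop at the expected height and the pictures.

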